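# Load a staple strip into the bench stapler and shut its rail

## Task

Load the strip of staples into the open bench stapler: push the spring follower back with the strip's tail, set the strip astride the core and press it fully down behind the nose plate, so that the follower bears on it once let go. Then swing the rail down over it and press its pad until the catch clicks shut. Feel your way gently, forcing neither strip nor rail, and leave the other things on the counter alone.

Things in the scene. Friction and masses are not known exactly. Their poses are not given: they have to be found in the camera images.
- strip_mid (a point): Loose strip of glued wide-crown carton staples, copper, a 90 mm long upside-down U: 35 mm wide, 20.5 mm tall, walls 2.5 mm, 30 mm inside between its legs, about 0.09 kg, lying legs down on the counter; its glue breaks if an end is pushed with over 15 N. This point is its centre, half-way up (10.25 mm above the leg tips); x along its length, z up. Same either way round.
- stapler: Bench stapler bolted to the counter: grey base 250 x 100 x 16 mm, drive housing at the rear (64 mm wide, 78 mm high, from x = +12 mm back), catch post and arm (24 mm wide) under the magazine. Origin on the counter under the machine; x runs along the magazine from nose to hinge, y across, z up. Its drop-in magazine sits in it with play: up to 4 mm fore or aft and 3 mm to either side.
- seat (a point): Point of the stapler frame where a loaded strip's centre (strip_mid) nominally lies; the true place is off by the magazine's play, level and height are true. Axes as the stapler's. Strip rides astride the magazine's core: steel bar 28 mm wide, edges rounded 2 mm, top 7.75 mm above this point (115 mm above the counter). Nose plate's inner face 45 mm in front: 30 mm wide, 3 mm higher than the core.
- follower (a joint): Spring follower on the core, m: 0 = forward, face 12 mm behind the nose plate's inner face (33 mm in front of the seat); grows towards the hinge; solid at 0.080, leaving 2 mm to spare for the strip; reads 0.078 with a strip home. Pushes with 3 N at 0, 4.6 N fully back, springs forward if let go; its rub can hold a strip up until pressed down. Its 10 mm wide thumb tab, front flush with the face, stands 32 mm above the core.
- rail (a joint): Hinged aluminium rail (cover, 49 mm wide, reaching 195 mm forward of its hinge), rad: 0 = shut; 1.35 to 1.65 at the start, standing up. It is a little stiff and a spring lifts it if let go unlatched: near shut it takes 2 to 3 N at the pad. In the last 5 mm it snaps over a spring catch at the nose with about 10 N on the pad, then comes up solid at 0 (over 35 N would bend it).
- rail_hinge (a point): Fixed point on the rail's hinge axis, mid-width, 112 mm above the counter, 120 mm behind the seat. The axis runs along the stapler's y.
- rail_pad (a point): Centre of the outer face of the rubber palm pad at the rail's free end (34 mm along the rail, 49 mm wide); moves with the rail. Shut, it faces up, 131.5 mm above the counter, 178 mm from the hinge towards the nose (58 mm in front of the seat); standing up, it faces away from the nose. z is the face's outward normal, x points along the rail to the hinge.
- carton: Bystander: closed cardboard carton 110 x 85 x 50 mm; origin under its centre. Leave it alone.
- spray: Bystander: black bottle, 68 mm across, 150 mm tall; origin under its centre. Leave it alone.
- tee: Bystander: brass pipe tee, 76 x 56 x 32 mm; origin under its centre. Leave it alone.
- driver: Bystander: screwdriver 200 mm long with a red handle, lying down; origin under its middle. Leave it alone.
Things that resemble listed ones, but are neither listed nor needed, are in the scene too. Of the things shaped like the part that bears strip_mid, the copper one is meant.

How it is judged (in metres and radians):
On the way:
1. the strip sits level on the core, let go, behind the nose plate with the follower bearing on its tail, while the rail is still open (z of strip_mid in the frame of seat between -0.002 and 0.002 m and x of strip_mid in the frame of seat between -0.006 and 0.006 m and horizontal distance between strip_mid and seat below 0.008 m and angle between strip_mid's own z axis and vertical below 0.04 rad and value of joint follower between 0.0765 and 0.0792 m and contact force between follower and strip above 1.5 N and contact force between the fingers and strip below 0.1 N and value of joint rail above 0.5 rad), for 0.2 s.
At the end, for the whole second after the job is handed in: The strip sits level on the core (height within 2 mm, tilt under 0.04 rad) home against the nose plate (follower joint 0.0765 to 0.0792, follower pressing on it with over 1.5 N), and the rail is latched shut within 0.015 rad; the strip's centre is within 8 mm of the nominal seat (z of strip_mid in the frame of seat between -0.002 and 0.002 m and x of strip_mid in the frame of seat between -0.006 and 0.006 m and horizontal distance between strip_mid and seat below 0.008 m and angle between strip_mid's own z axis and vertical below 0.04 rad and value of joint follower between 0.0765 and 0.0792 m and contact force between follower and strip above 1.5 N and value of joint rail below 0.015 rad); the robot touches nothing.
It fails at once if the strip is shoved endways against the follower with over 15 N (contact force between follower and strip above 15 N).
It fails at once if the strip is forced against the magazine or its follower with over 40 N (contact force between magazine and strip above 40 N).
It fails at once if the rail is pushed with over 35 N (contact force between the arm and rail above 35 N).
It fails at once if a bystander (carton, bottle, pipe tee or screwdriver) is shifted over 20 mm (distance of any of carton, spray, tee, driver from where it was at the start of the episode above 0.02 m).
It also fails if it takes over 72 s, if anything falls off the work surface, if the arm or the gripper's body presses on something with over 40 N, if the wrist force passes 120 N, or if a joint passes its speed limit or range.

## Robot

A 7-joint arm with a two-finger parallel gripper is mounted at the origin on the work surface. World frame = base frame: x ahead of the robot, y to its left, z up, the work surface at z = 0. Lengths are in mm, angles in rad, forces in N, time in s.
With the tool pointing down it reaches from about 400 to 900 mm from the base axis. Payload 5.6 kg.
Tool frame: the origin (TCP) lies midway between the tips of the shut fingers; the grasp point (between the pads) lies 19 mm behind it; z points along the fingers, y is the line along which they close (so a half turn about z gives the same grasp; the last joint's range is limited). The gripper opens to 92 mm and grips with 3 to 60 N. Pads are 20 mm wide; open, the fingers measure 128 mm over their backs; the gripper's body (75 mm by 189 mm) begins 69 mm behind the grasp point.
Start: joints at [-1.239, 0.468, -0.012, 1.603, 0.006, 1.071, -0.056], TCP at [237.997, 604.869, 214.592] pointing down, gripper open.
Joint ranges: [-2.53, 2.53], [-0.31, 2.02], [-1.57, 1.55], [0.28, 2.44], [-1.29, 4.43], [0.15, 1.84], [-2.92, 2.92]. Speed limits (rad/s): [2.57, 2.57, 3.14, 3.14, 3.14, 3.14, 3.14].

## Interface

Orientations are given as a rotation vector (axis times angle).
In Python, from cell import robot, grip, kin, viewer gives the robot as it stands. Calls block until the motion is done:
- robot.movep(position, orientation): joint-space move of the TCP to a pose.
- robot.servo_line(position, feed=150, rotation=None): straight line of the TCP; rotation=None keeps the orientation; feed is the mean speed in mm/s.
- robot.goto_joints(angles): joint-space move.
- grip(opening, newtons=None): opening from 0.0 (shut) to 1.0 (fully open); newtons is the grip in N (None keeps the last); returns when the fingers have stopped.
- robot.hold(seconds).
- kin.ik(position, orientation): joint angles nearest the present ones, or None.
- robot.observe(): the state.
- viewer.read_camera(name): name is "scene" or "top" or "wrist"; returns the picture (384x512x3 uint8, red, green, blue); there is no depth.
- viewer.camera_info(name): a dict with "camera_matrix" (3x3 intrinsics, pixels), "R" (3x3) and "t" (3): a world point X has camera coordinates R X + t. Camera axes: x right, y down, z forward; pixel columns grow to the right and rows downward; lengths in mm; the calibration is good to about 2 mm. A picture is of the moment at which its call begins: read the wrist's pose just before it. camera_info takes no time and is no camera call; for the wrist camera it gives the pose at the moment of the call.
A pose or a line that the arm cannot do raises robot.IKError and nothing moves.
- robot.job_done(): hands the job in; it is judged then, once.
Trained networks look in the newest picture that a camera, given by its name, has taken for a name from the list of things; names that differ only in an ending like _2 or _b are one class to them, and where a whole thing is asked for, a point or a joint stands for the part that bears it (a point fixed in the world has none). Each returns a list of dicts, best first, with "confidence" (0 to 1); they miss things now and then, are a little off and sometimes report something else, mostly with a low value. They report only what shows in the picture. A call takes as long as a camera call. They do not tell look-alikes from the thing itself.
- viewer.silhouettes(name, camera): "mask" (384x512 bool, what is visible of it).
- viewer.pinpoint(name, camera): "at" ([x, y, z] in mm, in the coordinates of the camera as it stood for that picture, good to about 4 mm: a listed point, or the origin of a listed thing).
The state is a dict: "t": time; "joints": joint angles; "joint_velocities": joint speeds; "joint_torque": joint torques, N m; "tcp_pos": TCP position; "tcp_rot": TCP orientation; "contact_force": force on the tool from outside, world axes, zero at the start; "wrist_torque": the same for the moment, N m; "grip_width": opening from 0.0 (shut) to 1.0 (fully open); "grip_force": force on a finger pad.
Only numpy, scipy, OpenCV 4.12 (cv2) and the standard library are available. Lean on these libraries where they do the work, as an engineer would, in place of code of your own. Each camera call takes 0.05 s, during which the arm holds its last target. There are 200 camera calls.

## Working session

There is one attempt and no reset: what is moved stays moved. The work goes in short steps, each a Python script; the robot and the scene stay as the last script left them, time stands still between calls to the robot, and variables do not carry over. Pictures are saved under pics/ and viewed, at most 10 in all, crops included, and the job is handed in when it is done.

```bash
ls; mkdir -p pics; cat > h.py <<'E'
import numpy as np, cv2
from scipy.spatial.transform import Rotation as Rn
from cell import robot, grip, kin, viewer
def snap(c,fn):
    im=viewer.read_camera(c); cv2.imwrite('pics/'+fn,cv2.cvtColor(im,cv2.COLOR_RGB2BGR)); return im
def w(c,p):
    i=viewer.camera_info(c); return np.array(i['R']).T@(np.array(p)-np.array(i['t']))
def px(c,X):
    i=viewer.camera_info(c); q=np.array(i['camera_matrix'])@(np.array(i['R'])@np.array(X)+np.array(i['t'])); return q[:2]/q[2]
E
cat > a.py <<'E'
from h import *
a=snap('scene','s0.png');b=snap('top','t0.png')
o=robot.observe();print({k:np.round(v,3) for k,v in o.items()})
for c in('top','scene'):
    viewer.read_camera(c)
    for n in('strip_mid','stapler','seat','rail_hinge','rail_pad','carton','spray','tee','driver'):
        for d in viewer.pinpoint(n,c)[:4]:
            X=w(c,d['at']); print(c,n,round(d['confidence'],2),X.round(1),px(c,X).round())
cv2.imwrite('pics/both.png',cv2.cvtColor(cv2.resize(np.vstack([a,b]),None,fx=.78,fy=.78),cv2.COLOR_RGB2BGR))
E
python3 a.py
```

```text
pics
{'t': np.float64(0.1), 'joints': array([-1.239,  0.468, -0.012,  1.604,  0.006,  1.071, -0.056]), 'joint_velocities': array([-0.   , -0.002,  0.002, -0.003, -0.   , -0.002,  0.001]), 'joint_torque': array([ 1.0000e-03, -5.2165e+01, -1.3000e-02, -2.4437e+01, -5.7000e-02,
        1.4000e-02,  0.0000e+00]), 'tcp_pos': array([237.84 , 604.359, 213.742]), 'tcp_rot': array([-5.850e-01, -3.086e+00,  2.000e-03]), 'contact_force': array([ 0.402, -0.853, -0.211]), 'wrist_torque': array([0.029, 0.03 , 0.029]), 'grip_force': np.float64(0.0), 'grip_width': np.float64(1.002)}
top strip_mid 0.91 [459.  339.   12.1] [141. 239.]
top strip_mid 0.87 [593.7 408.7   9.1] [119. 189.]
top strip_mid 0.63 [385.6 217.6   9.6] [186. 267.]
top stapler 0.65 [547.8  46.8   4. ] [251. 208.]
top seat 0.61 [546.7  22.2 109.3] [261. 204.]
top rail_pad 0.84 [573.3 157.7 294.1] [194. 180.]
top carton 0.78 [ 469.7 -294.    -2.4] [376. 238.]
top spray 0.79 [ 7.616e+02  2.421e+02 -7.000e-01] [184. 132.]
top spray 0.57 [569.8 159.2 289.6] [194. 182.]
top tee 0.7 [ 7.641e+02 -2.590e+02 -3.000e-01] [360. 134.]
scene strip_mid 0.89 [585.8 409.1  11.4] [374. 192.]
scene strip_mid 0.84 [456.7 340.5   8.4] [342. 164.]
scene strip_mid 0.49 [388.3 216.5  10.6] [302. 152.]
scene stapler 0.81 [546.   44.4   0.7] [256. 194.]
scene seat 0.74 [540.4  15.1 108.9] [246. 170.]
scene rail_hinge 0.74 [562.5 136.5 114.4] [288. 171.]
scene rail_pad 0.69 [566.  154.5 294.6] [299. 125.]
scene carton 0.56 [ 464.8 -295.3    1.7] [148. 182.]
scene spray 0.96 [7.600e+02 2.409e+02 3.000e-01] [333. 247.]
scene tee 0.91 [ 767.7 -260.9    2.2] [154. 265.]
scene driver 0.57 [798.7 -30.8   1.5] [238. 268.]
```

View pics/both.png

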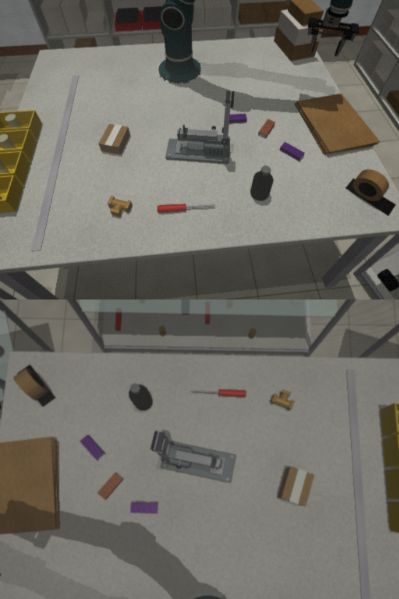

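Copper candidate is at top px (141,239). The look-alikes at (119,189) and (186,267) are purple, so the copper one fits the description. I'll confirm it up close with the wrist camera.

```bash
cat > b.py <<'E'
from h import *
robot.movep([440,330,230],[-0.585,-3.086,0])
o=robot.observe();i=viewer.camera_info('wrist')
R=np.array(i['R']);cam=-R.T@np.array(i['t']);T=Rn.from_rotvec(o['tcp_rot']).as_matrix()
print(o['t'],o['tcp_pos'],'cam in tool',T.T@(cam-o['tcp_pos']),'\n',(R@T).round(2),i['camera_matrix'],o['contact_force'])
a=snap('wrist','w1.png')
for d in viewer.pinpoint('strip_mid','wrist')+[]:
    X=w('wrist',d['at']);print(d['confidence'],X.round(1),px('wrist',X))
for d in viewer.silhouettes('strip_mid','wrist')[:3]:
    m=d['mask'].astype(np.uint8); ys,xs=np.nonzero(m); r=cv2.minAreaRect(np.c_[xs,ys].astype(np.float32)); print(d['confidence'],r, a[m>0].mean(0).round())
E
python3 b.py
```

```text
2.3917 [439.2449934  331.51629288 229.97566586] cam in tool [  68.00434705   -0.17189117 -170.31509197] 
 [[ 0.    1.    0.  ]
 [-0.97  0.   -0.24]
 [-0.24 -0.    0.97]] [[272.7311081    0.         254.6074181 ]
 [  0.         272.7311081  186.50415153]
 [  0.           0.           1.        ]] [-0.32964196  1.25264262  0.06549231]
0.77 [457.2 341.2  10.1] [265.42899396 176.70994047]
0.77 [586.7 410.2  10.3] [336.91932572 237.51160925]
0.6 [386.7 219.5   8.8] [169.41352226 161.88643488]
0.93 ((167.1767120361328, 161.97816467285156), (26.712451934814453, 64.82357025146484), 69.71744537353516) [ 87.  64. 100.]
0.92 ((264.8499755859375, 176.9499969482422), (25.61444854736328, 62.61309051513672), 18.434947967529297) [140.  97.  74.]
0.9 ((315.1891784667969, 233.13511657714844), (31.235807418823242, 19.399080276489258), 80.53767395019531) [80. 60. 92.]
```

View pics/w1.png

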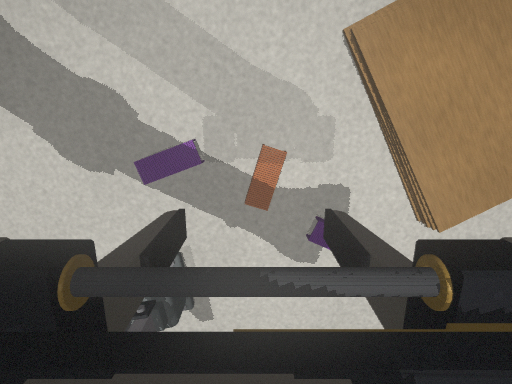

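```bash
cat >> h.py <<'E'
def toplane(c,uv,z):
    i=viewer.camera_info(c);R=np.array(i['R']);C=-R.T@np.array(i['t'])
    d=(R.T@np.linalg.inv(np.array(i['camera_matrix']))@np.c_[uv,np.ones(len(uv))].T).T
    return C+d*((z-C[2])/d[:,2])[:,None]
def down(ax):  # tool z down, tool x along horizontal angle ax
    c,s=np.cos(ax),np.sin(ax); return Rn.from_matrix(np.c_[[c,s,0],[s,-c,0],[0,0,-1]]).as_rotvec()
def rect(c,m,z):
    ys,xs=np.nonzero(m); P=toplane(c,np.c_[xs,ys],z)[:,:2].astype(np.float32)
    r=cv2.minAreaRect(P); b=cv2.boxPoints(r); e=max((b[1]-b[0],b[2]-b[1]),key=np.linalg.norm)
    return np.array(r[0]),np.array(r[1]),np.arctan2(e[1],e[0])
E
cat > c.py <<'E'
from h import *
a=viewer.read_camera('wrist')
for d in viewer.silhouettes('strip_mid','wrist'):
    m=d['mask']
    k=a[m].mean(0)
    if k[0]>k[2]+20: print('copper',rect('wrist',m,20.5),rect('wrist',m,12))
S=np.array([543.5,18.6]);H=np.array([562.5,136.5]);th=np.arctan2(*(H-S)[::-1]);print(th)
t=S+25*np.array([np.cos(th),np.sin(th)])
robot.movep([*t,260],down(th+np.pi))
o=robot.observe();print(o['t'],o['joints'],o['tcp_pos'])
a=snap('wrist','w2.png')
for n in('seat','rail_hinge','rail_pad','stapler','follower'):
    try:
      for d in viewer.pinpoint(n,'wrist'):
        X=w('wrist',d['at']);print(n,d['confidence'],X.round(1),px('wrist',X))
    except Exception as e: print(n,e)
cv2.imwrite('pics/w2b.png',cv2.resize(cv2.cvtColor(a,cv2.COLOR_RGB2BGR),None,fx=1.55,fy=1.55,interpolation=cv2.INTER_CUBIC))
E
python3 c.py
```

```text
copper (array([456.80047607, 338.88079834]), array([36.80342484, 92.33860779]), np.float32(-0.68213177)) (array([458.6043396 , 338.50765991]), array([37.62734985, 94.40579987]), np.float32(-0.6821311))
1.411016540524871
4.65 [-0.17329469  0.25926454  0.01126846  1.84611379 -0.03055704  1.12804399
  2.85188522] [507.39690638  58.27621078 240.11159293]
seat 0.68 [540.5  22.8 109.1] [207.74608782 154.22393968]
stapler 0.71 [547.2  51.2   2. ] [211.91790706 165.09248456]
follower it knows: carton, driver, rail_hinge, rail_pad, seat, spray, stapler, strip_mid, tee
```

View pics/w2b.png

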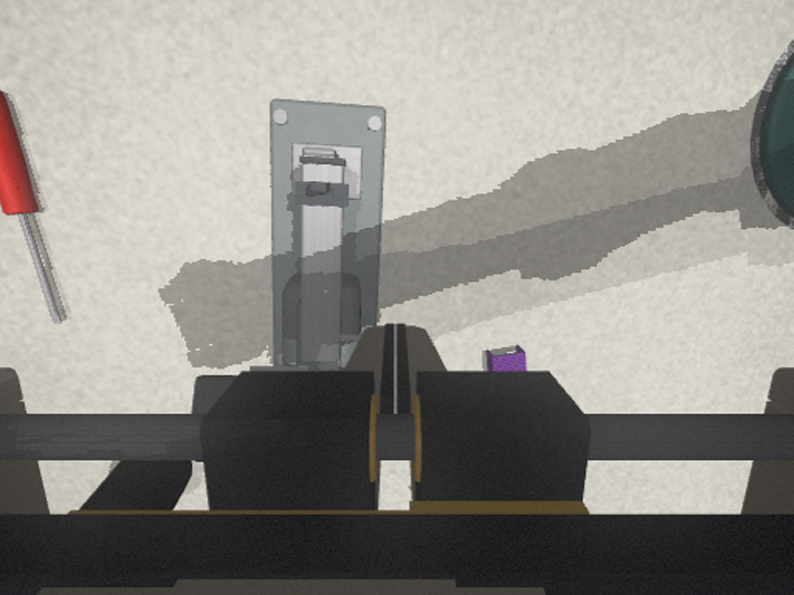

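```bash
python3 - <<'E'
from h import *
robot.hold(0.3)
o=robot.observe();print({k:np.round(v,3) for k,v in o.items()})
print(down(1.411+np.pi), kin.ik([547.5,43.3,260],down(1.411+np.pi)))
E
```

```text
{'t': np.float64(5.2), 'joints': array([-0.174,  0.259,  0.011,  1.846, -0.031,  1.128,  2.852]), 'joint_velocities': array([ 0.001, -0.   , -0.   ,  0.   ,  0.001,  0.   , -0.002]), 'joint_torque': array([ 21.474, -58.273,  23.208, -74.526,  10.598, -19.998,  -0.638]), 'tcp_pos': array([507.401,  58.387, 240.129]), 'tcp_rot': array([ 2.015, -2.323, -0.106]), 'contact_force': array([-78.8  ,  31.947, -32.746]), 'wrist_torque': array([ 6.214, 15.161,  0.156]), 'grip_force': np.float64(37.347), 'grip_width': np.float64(0.007)}
[ 2.0370544  -2.39165503 -0.        ] [-0.16503263  0.25161076  0.02999956  1.80454548 -0.00844233  1.08555962
  2.84975691]
```

The swing ran the gripper into the standing rail. I planned that path badly: it hit with about 80 N, which is over the limits. I'm backing off now and checking for damage.

```bash
python3 - <<'E'
from h import *
o=robot.observe();p=o['tcp_pos']
robot.servo_line([p[0]-60,p[1],p[2]],150)
o=robot.observe();print(o['t'],o['tcp_pos'],o['contact_force'],o['grip_width'])
robot.servo_line([p[0]-60,p[1],380],250)
robot.servo_line([450,-60,380],250,down(1.411+np.pi))
grip(1.0,20)
o=robot.observe();print(o['t'],o['tcp_pos'],o['contact_force'],o['grip_width'],o['joints'])
for c in('top','scene'):
    snap(c,c+'1.png')
    for n in('strip_mid','seat','rail_hinge','rail_pad','stapler'):
        for d in viewer.pinpoint(n,c):
            X=w(c,d['at']); print(c,n,round(d['confidence'],2),X.round(1),px(c,X).round())
s=cv2.imread('pics/scene1.png')[90:260,190:400];t=cv2.imread('pics/top1.png')[120:280,150:350]
cv2.imwrite('pics/z1.png',np.hstack([cv2.resize(s,(400,324)),cv2.resize(t,(400,324))]))
E
```

```text
6.0417 [448.5852759   58.19083848 240.64305928] [ 0.13063573 -0.01660727  0.23054971] 0.8809064052076772Traceback (most recent call last):
  File "<stdin>", line 6, in <module>
cell.IKError: the arm cannot follow that straight line within its joint ranges
```

```bash
cat > d.py <<'E'
from h import *
th=1.411
robot.servo_line([430,-60,245],250)
robot.movep([460,-60,290],down(th))
o=robot.observe();print(o['t'],o['tcp_pos'],o['contact_force'],o['grip_width'],o['joints'])
for c in('top','scene'):
    snap(c,c+'1.png')
    for n in('strip_mid','seat','rail_hinge','rail_pad','stapler'):
        for d in viewer.pinpoint(n,c):
            X=w(c,d['at']); print(c,n,round(d['confidence'],2),X.round(1),px(c,X).round())
s=cv2.imread('pics/scene1.png')[90:260,190:400];t=cv2.imread('pics/top1.png')[120:280,150:350]
cv2.imwrite('pics/z1.png',np.hstack([cv2.resize(s,(400,324)),cv2.resize(t,(400,324))]))
E
python3 d.py
```

```text
Traceback (most recent call last):
  File "d.py", line 3, in <module>
    robot.servo_line([430,-60,245],250)
    ~~~~~~~~~~~~~~~~^^^^^^^^^^^^^^^^^^^
cell.IKError: the arm cannot follow that straight line within its joint ranges
```

```bash
sed -i '/servo_line(\[430/d; s/\[460,-60,290\]/[430,-60,290]/' d.py; python3 d.py
```

```text
9.1833 [429.99706997 -59.89864489 289.90168629] [ 0.16280832  0.39325251 -0.58057952] 1.0038011556657123 [-1.45219827e-01  4.36835007e-03  2.08603222e-01  2.01962433e+00
 -9.95799054e-04  1.11790095e+00 -9.54395461e-02]
top strip_mid 0.93 [461.3 338.7  11.5] [141. 238.]
top strip_mid 0.83 [595.7 410.9  11.4] [118. 188.]
top strip_mid 0.67 [384.1 218.3  13.6] [185. 268.]
top seat 0.74 [546.3  21.5 108.3] [261. 204.]
top rail_hinge 0.97 [568.6 137.7 112.8] [214. 194.]
top rail_pad 0.75 [551.8  80.7 279.5] [233. 192.]
top rail_pad 0.7 [800.9 -28.1   2.6] [279. 120.]
top stapler 0.72 [549.7  49.2   2.6] [250. 207.]
scene strip_mid 0.73 [587.7 408.2   8.9] [374. 193.]
scene strip_mid 0.54 [385.3 219.7  10.7] [302. 151.]
scene strip_mid 0.5 [456.1 339.1  10.4] [342. 164.]
scene strip_mid 0.43 [ 7.664e+02 -2.596e+02 -2.000e-01] [154. 265.]
scene seat 0.97 [542.2  15.2 109.1] [246. 171.]
scene rail_hinge 0.74 [565.  139.8 117. ] [289. 171.]
scene rail_hinge 0.48 [759.4 238.2  -1. ] [332. 247.]
scene rail_pad 0.69 [550.2  71.6 281.4] [267. 127.]
scene stapler 0.69 [547.1  46.7   1.6] [257. 194.]
scene stapler 0.3 [ 463.4 -293.7    2.2] [148. 182.]
```

View pics/z1.png

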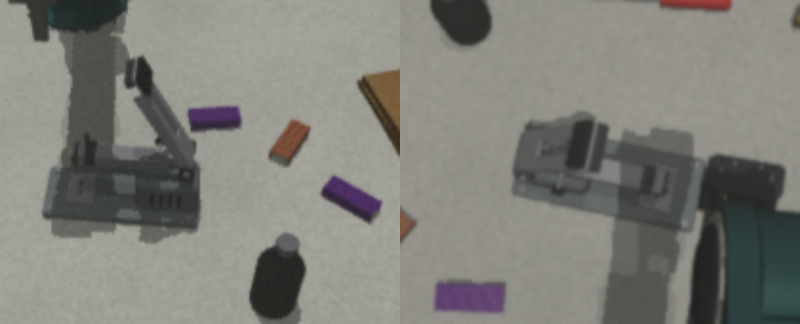

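The rail is still attached but was knocked down to about 1.1 rad (scene crop, rail pad near (140,75)). The other things haven't moved. I'll push the rail gently upright from the nose side.

```bash
cat > e.py <<'E'
from h import *
S=np.array([543.2,19.4]);th=1.386;u=np.array([np.cos(th),np.sin(th)])
grip(0,20)
robot.movep([*(S-70*u),232],down(th))
f0=robot.observe()['contact_force']
for s in list(range(-40,96,8)):
    robot.servo_line([*(S+s*u),232],90)
    o=robot.observe();f=(o['contact_force']-f0)[:2]@u
    print(s,round(f,1),end='; ')
    if f<-14: break
robot.servo_line([*(S-60*u),236],250)
grip(1.0,30)
o=robot.observe();print(o['t'],o['tcp_pos'],o['contact_force'])
a=snap('wrist','w3.png')
for n in('seat','rail_hinge','rail_pad','stapler'):
      for d in viewer.pinpoint(n,'wrist'):
        X=w('wrist',d['at']);print(n,d['confidence'],X.round(1),px('wrist',X))
viewer.read_camera('scene')
for n in('rail_pad','seat'):
  for d in viewer.pinpoint(n,'scene')[:1]: print(n,w('scene',d['at']))
cv2.imwrite('pics/w3b.png',cv2.resize(cv2.cvtColor(a,cv2.COLOR_RGB2BGR),None,fx=1.55,fy=1.55,interpolation=cv2.INTER_CUBIC))
E
python3 e.py
```

```text
-40 0.2; -32 -0.2; -24 -0.8; -16 -0.2; -8 -0.3; 0 -0.2; 8 -0.7; 16 -0.2; 24 -1.0; 32 -0.5; 40 -0.0; 48 -0.2; 56 -0.2; 64 0.2; 72 0.2; 80 -0.7; 88 -1.7; 18.275 [532.17027699 -39.55742991 236.00029634] [0.23613278 0.84755928 0.192035  ]
seat 0.88 [542.3  20.6 108.4] [254.51356706 124.84402145]
stapler 0.74 [546.   47.2   1.9] [253.69268528 103.96710566]
stapler 0.26 [ 464.8 -290.1    4.1] [243.19997098 314.31412025]
rail_pad [566.38910108 139.8187492  292.93804826]
seat [542.61261093  20.40131644 109.45697221]
```

View pics/w3b.png

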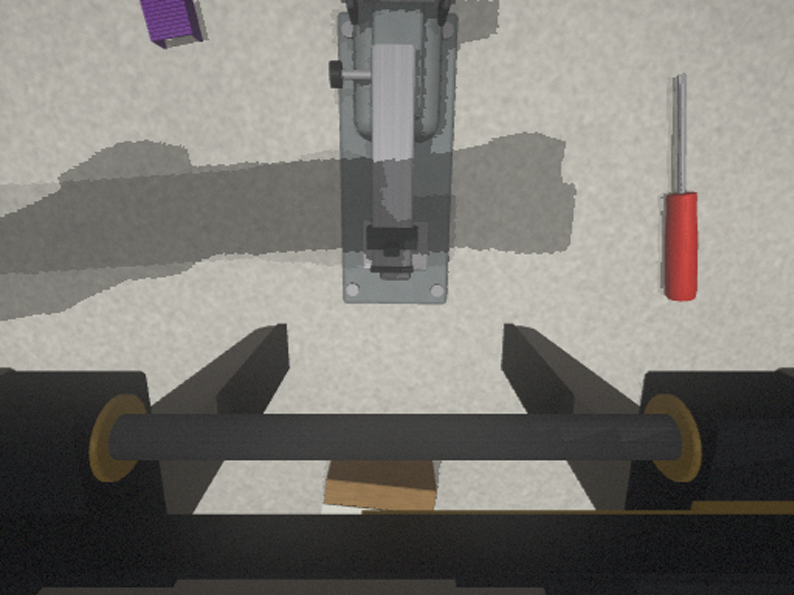

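```bash
cat > f.py <<'E'
from h import *
S=np.array([543.2,19.4]);th=1.386;u=np.array([np.cos(th),np.sin(th)]);v=np.array([-u[1],u[0]])
a=cv2.GaussianBlur(cv2.cvtColor(cv2.imread('pics/w3.png'),cv2.COLOR_BGR2GRAY),(3,3),0).astype(float)
g=np.gradient(a,axis=1)
def edge(rows,c0,c1,sg):
    out=[]
    for r in rows:
        k=c0+np.argmax(sg*g[r,c0:c1]); q=sg*g[r,k-1:k+2]; d=q[0]-2*q[1]+q[2]
        out.append([k+(0.5*(q[0]-q[2])/d if d else 0),r])
    return np.array(out)
def ln(e,z,name):
    P=toplane('wrist',e,z)[:,:2]-S; x=P@u;y=P@v
    ok=abs(y-np.median(y))<4
    for _ in range(5):
        k=np.polyfit(x[ok],y[ok],1); r=y-np.polyval(k,x); ok=abs(r)<max(0.5,2*np.std(r[ok]))
    print(name,'y at seat',np.polyval(k,0).round(2),'slope',k[0].round(4),'x',x.min().round(),x.max().round(),ok.sum(),np.std(r[ok]).round(2))
for nm,rows in(('far',range(35,98)),('near',range(106,138)),('all',range(35,138))):
    ln(edge(rows,232,249,1),114.5,'L '+nm); ln(edge(rows,258,275,-1),114.5,'R '+nm)
ln(edge(range(90,180),214,226,-1),16,'baseL'); ln(edge(range(90,180),284,300,1),16,'baseR')
c=cv2.imread('pics/w3.png')[130:190,215:290]
cv2.imwrite('pics/c3.png',cv2.resize(c,(750,600),interpolation=cv2.INTER_CUBIC))
E
python3 f.py
```

```text
L far y at seat 16.15 slope -0.0121 x 29.0 86.0 61 0.13
R far y at seat -10.25 slope -0.0065 x 29.0 86.0 63 0.12
L near y at seat 9.08 slope -0.0376 x -11.0 20.0 24 1.21
R near y at seat -9.83 slope 0.0193 x -11.0 20.0 31 0.08
L all y at seat 16.11 slope -0.0116 x -11.0 86.0 77 0.12
R all y at seat -9.84 slope -0.0126 x -11.0 86.0 99 0.22
baseL y at seat 50.23 slope -0.01 x -78.0 45.0 90 0.16
baseR y at seat -49.41 slope -0.0079 x -78.0 45.0 85 0.19
```

View pics/c3.png

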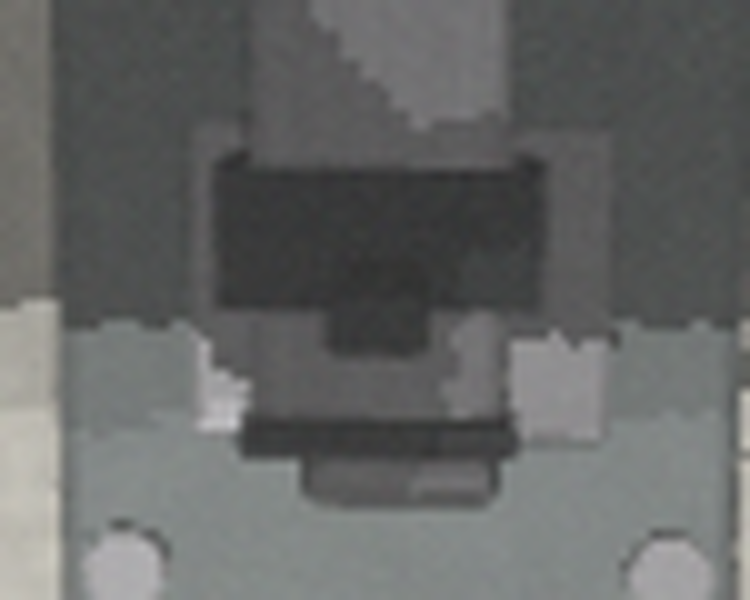

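```bash
cat > g.py <<'E'
from h import *
S=np.array([543.2,19.4]);th=1.377;u=np.array([np.cos(th),np.sin(th)]);v=np.array([-u[1],u[0]])
for uv in([252.9,171.8],[252.9,174]): 
    P=toplane('wrist',np.array([uv]),118)[0,:2]-S; print('nose',P@u,P@v)
P=toplane('wrist',np.array([[252.9,152.]]),117)[0,:2]-S; print('foll',P@u,P@v)
P=toplane('wrist',np.array([[252.9,160.7]]),147)[0,:2]-S; print('tab?',P@u,P@v)
robot.servo_line([*(S-60*u),350],300,down(th))
robot.movep([458,340,350],down(2.46))
robot.servo_line([458,340,140],300)
o=robot.observe();print(o['t'],o['tcp_pos'],o['joints'].round(2))
a=snap('wrist','w4.png'); best=None
for d in viewer.silhouettes('strip_mid','wrist'):
    m=d['mask'];k=a[m].mean(0)
    if k[0]>k[2]+20: best=rect('wrist',m,20.5);print(d['confidence'],best,rect('wrist',m,15))
for d in viewer.pinpoint('strip_mid','wrist'): print(w('wrist',d['at']),d['confidence'])
cv2.imwrite('pics/w4c.png',cv2.cvtColor(a,cv2.COLOR_RGB2BGR))
E
python3 g.py
```

```text
nose -48.06127969704029 2.3625935229740684
nose -50.46915327029044 2.341913672965713
foll -26.92629469466016 2.5498730637756903
tab? -31.732558373163993 2.335697810755113
21.5 [459.18318949 340.27101357 141.32592704] [-0.59  0.43 -0.13  1.86  0.07  0.86  0.13]
0.96 (array([456.8621521 , 340.75805664]), array([34.63673401, 89.13711548]), np.float32(-0.668365)) (array([457.82348633, 339.96652222]), array([35.28935623, 90.81667328]), np.float32(-0.668365))
[588.40973196 412.60385333  10.97400375] 0.72
[385.65241275 216.39019617   8.4980691 ] 0.59
```

View pics/w4c.png

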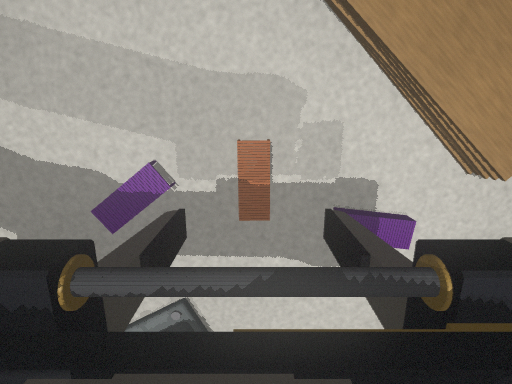

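```bash
cat > i.py <<'E'
from h import *
S=np.array([543.2,19.4]);th=1.377;u=np.array([np.cos(th),np.sin(th)]);v=np.array([-u[1],u[0]])
robot.servo_line([457,340.5,60],200,down(2.473))
robot.servo_line([457,340.5,4],80)
grip(0.25,30)
o=robot.observe();zg=o['tcp_pos'][2];print(o['t'],o['tcp_pos'],o['grip_width'],o['grip_force'])
robot.servo_line([457,340.5,350],350)
o=robot.observe();print(o['grip_width'],o['grip_force'])
B=S+2.6*v
robot.movep([*(B-100*u),350],down(th))
z=124+zg
robot.servo_line([*(B-100*u),z],300)
robot.hold(.2);f0=robot.observe()['contact_force']
open('st.txt','w').write(f'{zg} {f0[0]} {f0[1]} {f0[2]}')
for s in [-88,-76,-64,-50,-36,-24,-14]:
    robot.servo_line([*(B+s*u),z],70)
    o=robot.observe();f=o['contact_force']-f0;print(s,'fu',(f[:2]@u).round(1),'fv',(f[:2]@v).round(1),'fz',f[2].round(1),'x',((o['tcp_pos'][:2]-S)@u).round(1))
    if f[:2]@u<-10: break
print(o['t'],o['grip_width'])
E
python3 i.py
```

```text
23.9417 [457.01852558 340.47874935   3.99481138] 0.37755854168520064 30.000012069940567
0.3759698637972575 29.99981179833412
-88 fu -0.6 fv 0.8 fz 0.4 x -87.1
-76 fu -3.8 fv -0.8 fz 0.9 x -76.2
-64 fu -3.5 fv 0.2 fz 0.6 x -64.2
-50 fu -3.9 fv -0.6 fz 0.4 x -50.2
-36 fu -3.3 fv -0.6 fz 0.6 x -36.3
-24 fu -5.2 fv -1.1 fz 0.6 x -24.3
-14 fu -4.5 fv -2.1 fz 0.9 x -14.4
30.025 0.37505205002334335
```

```bash
cat > j.py <<'E'
from h import *
S=np.array([543.2,19.4]);th=1.377;u=np.array([np.cos(th),np.sin(th)]);v=np.array([-u[1],u[0]])
zg,*f0=map(float,open('st.txt').read().split());B=S+2.6*v;z=124+zg
s=-14.
while s<6:
    s+=2 if s<-6 else .7
    robot.servo_line([*(B+s*u),z],25)
    F=[(robot.observe()['contact_force']-f0)[:2]@u]
    robot.hold(.03);F.append((robot.observe()['contact_force']-f0)[:2]@u); f=np.mean(F)
    print(round(s,1),f.round(1),end='; ')
    if f<-8: break
o=robot.observe();print(o['t'],((o['tcp_pos'][:2]-S)@u).round(2),(o['contact_force']-f0))
E
python3 j.py
```

```text
-12.0 -5.8; -10.0 -5.2; -8.0 -5.7; -6.0 -5.0; -5.3 -4.9; -4.6 -5.3; -3.9 -5.2; -3.2 -5.8; -2.5 -5.2; -1.8 -5.0; -1.1 -5.0; -0.4 -5.0; 0.3 -4.6; 1.0 -5.8; 1.7 -7.3; 2.4 -8.7; 34.5583 0.74 [-0.04891564 -8.69053862  1.031857  ]
```

```bash
cat > k.py <<'E'
from h import *
S=np.array([543.2,19.4]);th=1.377;u=np.array([np.cos(th),np.sin(th)]);v=np.array([-u[1],u[0]])
zg,*f0=map(float,open('st.txt').read().split());B=S+2.6*v;s=0.4
def F():
    a=robot.observe()['contact_force'];robot.hold(.03);o=robot.observe();f=(a+o['contact_force'])/2-f0
    return np.array([f[:2]@u,f[:2]@v,f[2]]),o
robot.servo_line([*(B+s*u),124+zg],30); print(F()[0].round(1))
b=124
while b>97:
    b-=2 if b>118 or b<110 else 1
    b=max(b,97)
    robot.servo_line([*(B+s*u),b+zg],40)
    f,o=F(); print(b,f.round(1),(o['tcp_pos'][2]-zg).round(1),end='; ')
    if f[2]>9 or abs(f[1])>10 or f[0]<-12: break
d=o['tcp_pos'][:2]-S;print('\n',o['t'],d@u,d@v)
E
python3 k.py
```

```text
[-5.4 -2.  -0.1]
122 [-5.8 -0.9  0.8] 121.9; 120 [-4.9 -0.3  1.2] 119.8; 118 [-5.3 -0.2  1.1] 117.8; 117 [-5.   0.4  1.1] 116.9; 116 [-5.1 -0.3  2. ] 116.0; 115 [-5.6 -0.1  2.4] 115.0; 114 [-5.1 -0.6  2. ] 114.0; 113 [-5.1 -0.7  2. ] 112.9; 112 [-5.5 -0.4  1.5] 111.9; 111 [-5.1 -0.4  1.2] 110.9; 110 [-4.7  0.3  1.5] 109.9; 109 [-5.  -0.8  1.8] 108.9; 107 [-5.6 -1.1  1. ] 106.8; 105 [-5.  -1.   0.6] 104.8; 103 [-5.3 -0.8  0.6] 102.9; 101 [-4.7 -0.6  0.2] 100.9; 99 [-5.5 -0.9  0.6] 98.9; 97 [-5.3  0.5  2. ] 97.0; 
 39.9417 0.4056339229188926 2.5360783840162413
```

```bash
cat > l.py <<'E'
from h import *
S=np.array([543.2,19.4]);th=1.377;u=np.array([np.cos(th),np.sin(th)]);v=np.array([-u[1],u[0]])
B=S+2.6*v
grip(0.6,20)
robot.servo_line([*(B),150],150)
grip(0,20)
o=robot.observe();f0=o['contact_force'];print(o['t'])
for x in(8,-18):
    robot.servo_line([*(B+x*u),124],150)
    for z in np.arange(121,113.5,-.75):
        robot.servo_line([*(B+x*u),z],40); o=robot.observe(); f=o['contact_force']-f0
        if f[2]>11: break
    print(x,z,o['tcp_pos'][2],f.round(1))
    robot.servo_line([*(B+x*u),126],150)
robot.servo_line([*(B-62*u),200],300)
o=robot.observe();print(o['t'])
a=snap('wrist','w5.png')
for c in('wrist','scene','top'):
    if c!='wrist': viewer.read_camera(c)
    for n in('strip_mid','seat','rail_pad'):
        for d in viewer.pinpoint(n,c):
            X=w(c,d['at'])
            if X[2]>60: print(c,n,d['confidence'],X.round(1),((X[:2]-S)@u).round(1),((X[:2]-S)@v).round(1))
cv2.imwrite('pics/w5b.png',cv2.resize(cv2.cvtColor(a,cv2.COLOR_RGB2BGR)[0:240,130:390],None,fx=2.5,fy=2.5,interpolation=cv2.INTER_CUBIC))
E
python3 l.py
```

```text
41.7833
8 116.5 117.9019294830698 [-3.6  0.  12.6]
-18 116.5 117.90272463353202 [-4.4 -0.2 13.4]
46.875
wrist strip_mid 0.56 [536.9  17.8 105.4] -2.8 5.9
scene strip_mid 0.63 [538.5  18.1 107.1] -2.2 4.4
scene seat 0.89 [539.8  19.2 109.7] -0.9 3.3
scene rail_pad 0.81 [564.8 140.6 292.9] 123.1 2.1
scene rail_pad 0.61 [565.  136.9 118.4] 119.5 1.2
top strip_mid 0.66 [543.2  15.7 109.5] -3.6 -0.7
top seat 0.64 [545.9  22.  108.8] 3.1 -2.1
top rail_pad 0.97 [570.7 148.8 289.4] 132.2 -2.1
```

View pics/w5b.png

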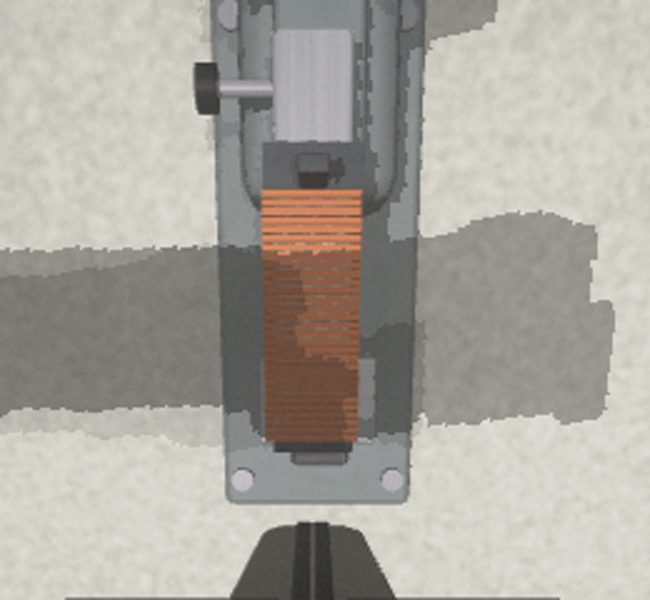

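```bash
cat > m.py <<'E'
from h import *
S=np.array([543.2,19.4]);th=1.377;u=np.array([np.cos(th),np.sin(th)]);v=np.array([-u[1],u[0]])
H=S+120*u+.5*v
def P(t):
    r=172+12*(1.6-t)/1.6; x=-r*np.cos(t)+19.5*np.sin(t)+10; z=112+r*np.sin(t)+19.5*np.cos(t)
    return [*(H+x*u),z]
robot.servo_line([*(S-62*u),360],350)
robot.servo_line([*(H+70*u),360],300)
robot.servo_line([*(H+70*u),284],250)
f0=robot.observe()['contact_force']
for t in np.r_[np.linspace(1.62,.1,13)]:
    robot.servo_line(P(t),140)
    o=robot.observe();f=o['contact_force']-f0
    print(t.round(2),(f[:2]@u).round(1),f[2].round(1),end='; ')
    if np.linalg.norm(f)>20: print('STOP');break
print(o['t'],o['tcp_pos'])
E
python3 m.py
```

```text
1.62 1.0 -0.9; 1.49 -0.2 -0.8; 1.37 0.5 -0.9; 1.24 -0.4 -0.3; 1.11 0.2 -0.2; 0.99 -0.3 -0.6; 0.86 -0.8 -1.0; 0.73 -0.4 0.3; 0.61 0.3 0.4; 0.48 0.2 -0.4; 0.35 -1.0 -0.2; 0.23 -0.1 -0.1; 0.1 -0.4 -0.5; 53.6583 [532.89669129 -29.78218503 149.92328488]
```

```bash
python3 - <<'E'
from h import *
for c in('scene','top'):
    snap(c,c+'6.png')
    for n in('rail_pad','strip_mid'):
        for d in viewer.pinpoint(n,c):
            X=w(c,d['at']);print(c,n,d['confidence'],X.round(1))
s=cv2.imread('pics/scene6.png')[60:260,170:400];t=cv2.imread('pics/top6.png')[100:300,150:380]
cv2.imwrite('pics/z6.png',np.hstack([cv2.resize(s,(400,348)),cv2.resize(t,(400,348))]))
E
```

```text
scene rail_pad 0.88 [529.2 -38.1 151.9]
scene strip_mid 0.86 [585.7 408.4   9.1]
scene strip_mid 0.83 [386.  218.   10.4]
scene strip_mid 0.65 [538.   15.3 109. ]
top strip_mid 0.84 [594.7 412.   10.6]
top strip_mid 0.81 [385.  219.1  12.9]
top strip_mid 0.66 [538.5  15.7 108.9]
```

View pics/z6.png

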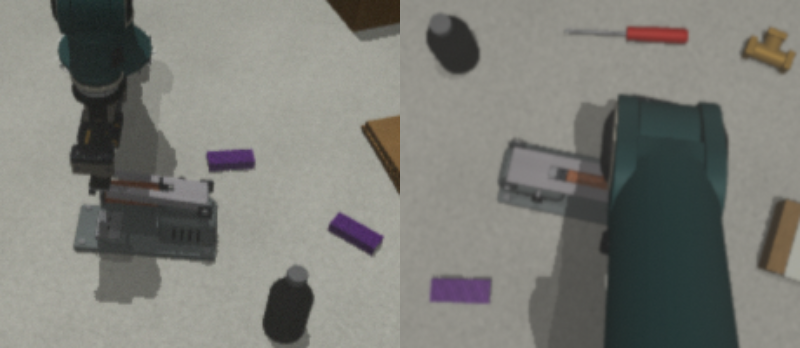

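The rail is following: the pad is at z≈150 under the fingertips, and the strip still sits in the magazine. Next I press the pad until the catch clicks.

```bash
cat > n.py <<'E'
from h import *
S=np.array([543.2,19.4]);th=1.377;u=np.array([np.cos(th),np.sin(th)]);v=np.array([-u[1],u[0]])
q=S-58*u+.5*v; f0=np.array([0,0,-.3])
robot.servo_line([*q,140],80)
for z in np.arange(138,125.9,-1):
    robot.servo_line([*q,z],40)
    o=robot.observe();f=(o['contact_force']-f0)[2];a=o['tcp_pos'][2]
    print(z,a.round(1),f.round(1),end='; ')
    if f>24 or (a<132.3 and f>15): break
robot.servo_line([*q,175],150)
robot.servo_line([*(S-110*u),200],250)
o=robot.observe();print(o['t'],o['contact_force'])
a=viewer.read_camera('scene')
for n in('rail_pad','strip_mid'):
    for d in viewer.pinpoint(n,'scene'): print(n,d['confidence'],w('scene',d['at']).round(1))
cv2.imwrite('pics/z7.png',cv2.resize(cv2.cvtColor(a,cv2.COLOR_RGB2BGR)[100:230,180:330],(690,598)))
E
python3 n.py
```

```text
138.0 137.6 1.1; 137.0 136.9 -0.4; 136.0 135.9 -0.3; 135.0 135.0 1.4; 134.0 133.9 -0.1; 133.0 132.9 1.1; 132.0 132.0 1.5; 131.0 131.8 6.7; 130.0 131.7 14.0; 129.0 131.6 21.5; 57.6 [-0.02163914 -0.1752079  -0.6580895 ]
rail_pad 0.64 [528.9 -39.3 136.9]
strip_mid 0.71 [387.4 219.4  10.8]
strip_mid 0.66 [538.7  18.9 108.3]
strip_mid 0.56 [588.4 409.6  10.7]
```

View pics/z7.png

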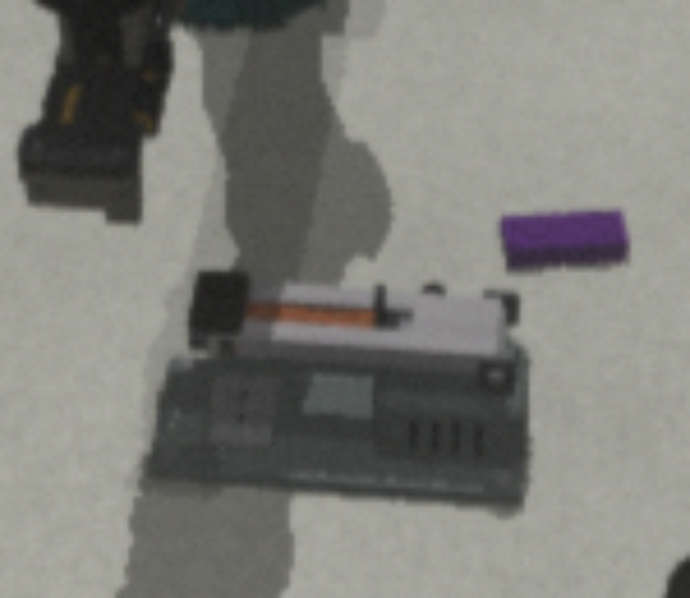

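Solid at z 131.6, as expected for shut, but I saw no force bump from the catch. I'll re-touch the pad to check that it stayed down.

```bash
cat > o.py <<'E'
from h import *
S=np.array([543.2,19.4]);th=1.377;u=np.array([np.cos(th),np.sin(th)]);v=np.array([-u[1],u[0]])
q=S-58*u+.5*v
robot.servo_line([*q,160],250); f0=robot.observe()['contact_force'][2]
for z in (142,138,135,133.5,132.5,132,131.5,131,130):
    robot.servo_line([*q,z],60)
    F=[]
    for _ in range(4): robot.hold(.02);F.append(robot.observe()['contact_force'][2]-f0)
    print(z,robot.observe()['tcp_pos'][2].round(2),np.mean(F).round(2),end='; ')
robot.servo_line([*q,128.6],40);o=robot.observe();print(o['tcp_pos'][2],o['contact_force'][2]-f0)
robot.servo_line([*q,175],150);robot.servo_line([*(S-110*u),200],300)
print(robot.observe()['t'])
for c in('scene','top','scene'):
    viewer.read_camera(c)
    for d in viewer.pinpoint('rail_pad',c)[:1]: print(w(c,d['at']).round(1))
E
python3 o.py
```

```text
142 142.09 0.1; 138 138.0 0.37; 135 134.94 0.13; 133.5 133.49 -0.02; 132.5 132.49 0.43; 132 132.05 1.06; 131.5 131.89 5.9; 131 131.84 8.98; 130 131.68 16.0; 131.4934986193288 26.843945808345268
62.2583
[530.8 -43.3 138. ]
[532.  -34.4 134.1]
[532.6 -42.  132.2]
```

```bash
python3 -c "
from h import *
print(robot.job_done(), robot.observe()['t'])"
```

```text
the job is handed in; nothing more can be done
the job is handed in; nothing more can be done
```

The strip is seated and the rail is shut, and I handed the job in at about 62 s. However, early on I swung the gripper into the standing rail; the wrist read about 80–90 N, over the 35 N rail and 40 N body limits, so it may well be judged failed. I saw no force bump when the catch should have clicked, but the pad stayed down when I touched it again.

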